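# Creep-jog the measuring machine towards the vise

### The arm

A 7-joint arm with a two-finger parallel gripper is mounted at the origin on the work surface. World frame = base frame: x ahead of the robot, y to its left, z up, the work surface at z = 0. Lengths are in m, angles in rad, forces in N, time in s.
With the tool pointing down it reaches from about 0.425 to 0.95 m from the base axis. Payload 16.7 kg.
Tool frame: the origin (TCP) lies at the very end of the fingers, on their centre line; the grasp point (between the pads) lies 19 mm behind it; z points along the fingers, y is the direction in which the jaws open and shut (so a half turn about z gives the same grasp; the last joint's range is limited). The gripper opens to 94 mm and grips with 3 to 60 N. Pads are 16 mm wide; open, the fingers measure 119 mm over their backs; the gripper's body (75 mm by 177 mm) begins 78 mm behind the grasp point.
Start: joints at [-1.385, 0.426, 0.074, 1.606, -0.034, 1.111, -0.067], TCP at [0.222, 0.637, 0.205] pointing down, gripper open.
Joint ranges: [-2.85, 2.85], [-0.5, 2.14], [-1.23, 1.37], [0.21, 2.46], [-1.02, 4.16], [0.16, 2.05], [-2.73, 2.73]. Speed limits (rad/s): [1.89, 1.89, 2.39, 2.39, 3.01, 3.01, 3.01].

### API

Orientations are given as a rotation vector (axis times angle).
In Python, from rig import bot, viewer gives the robot as it stands. Calls block until the motion is done:
- bot.goto(position, orientation): joint-space move of the TCP to a pose.
- bot.move_linear(position, attitude=None, feed=0.15, max_force=None): straight line of the TCP; attitude=None keeps the orientation; feed is the mean speed in m/s. With max_force (N) it stops when the force on the tool has changed by that much, and returns True; else False.
- bot.move_joints(angles): joint-space move.
- bot.gripper_to(opening, squeeze=None): finger opening in m; squeeze is the grip in N (None keeps the last); returns when the fingers have stopped.
- bot.wait(seconds).
- bot.ik(position, orientation): joint angles nearest the present ones, or None.
- viewer.get_image(name): name is "scene" or "top" or "wrist"; returns the picture (384x512x3 uint8, blue, green, red); there is no depth.
- viewer.calibration(name): a dict with "fx", "fy", "cx", "cy" (pixels), "k1" (the pictures are not rectified: a ray, as slopes to the right and down, at radius r is drawn at 1 + k1 r^2 times it, then the intrinsics apply), "world_to_cam" (4x4, takes a point from world to camera coordinates). Camera axes: x right, y up, looking along -z (the intrinsics and any distortion apply to the point x, -y, -z); pixel columns grow to the right and rows downward; lengths in m; the calibration is good to about 2 mm. A picture is of the moment at which its call begins: read the wrist's pose just before it. calibration takes no time and is no camera call; for the wrist camera it gives the pose at the moment of the call.
A pose or a line that the arm cannot do raises bot.Unreachable and nothing moves.
- bot.sign_off(): hands the job in, once; it reports no verdict.
Readings, each from a call of its own:
- bot.read_time(): time.
- bot.read_joint_pos(): joint angles.
- bot.read_joint_vel(): joint speeds.
- bot.read_tau(): joint torques, N m.
- bot.read_tool_pos(): TCP position.
- bot.read_tool_rot(): TCP orientation.
- bot.read_force(): force on the tool from outside, world axes, zero at the start.
- bot.read_ft_torque(): the same for the moment, N m.
- bot.read_opening(): finger opening in m.
Only numpy, scipy, OpenCV 4.12 (cv2) and the standard library are available. Lean on these libraries where they do the work, as an engineer would, in place of code of your own. Each camera call takes 0.05 s, during which the arm holds its last target. There are 200 camera calls.

### The job

Slide the flush orange jog-speed fader on the console until its white line stands at the green tab, and take the tool off it. Only then push the jog stick straight over, close to its stop, to the side on which the vise stands, hold it there for two seconds, and release it so that it springs back to centre, with the fader still at the green tab. Do not tilt the stick the other way, press the emergency stop or move the things lying about.

Things in the scene. Friction and masses are not known exactly. Their poses are not given: they have to be found in the camera images.
- console: Desktop jog console, fixed; black face 150 (up the slope) x 370 mm, rising away from the robot at 25 degrees; face normal (-0.423, 0, 0.906) in console axes. Origin: centre of the underside; x away from the robot, y to the operator's left, z up. Face centre: 87.5 mm above the origin. Fader on the right half (y = -85 mm), jog stick on the left (y = +95 mm).
- lamp_bar (a point): Middle of the LED bar lamp fixed to the console over its face: 20 mm (x) x 372 mm (y) x 16 mm high, at console x = 25, z = 227 mm, on thin posts at y = +-180 mm. A tool pointing straight down on the fader runs into it; one tilted square to the face clears it.
- fader (a joint): Jog-speed fader: flush orange plate without a handle, 44 mm along its travel x 36 mm, white line across its middle, top 3.5 mm above the face, 1.5 mm above the bezel around it. Slides along console y, in m: 0 right (-y) end, 0.10 left end. Stays where left; friction about 1.5 N: press on it square to the face (5 to 15 N) and drag.
- fader_top (a point): Centre of the fader plate's top, on its white line; moves with it. Its axes are those of the face: x up the slope, y along the travel (console's y), z square out of the face.
- tab_green_mark (a point): Green tab (creep speed), fixed on the face just below the fader's bezel (robot's side): 10 mm wide, 20 mm down the slope, 3 mm thick. The point is on its middle, at its upper edge, 29 mm down the slope from the fader's centre line. Axes as the console. The fader's line is at the tab when both have the same console y; it always lies within the travel.
- tab_red_mark (a point): The same point of the red tab (rapid speed), a decoy of the same shape.
- jog_lr (a joint): Jog stick, left-right tilt in rad about its pivot on the face: 0 upright (square to the face), positive towards the console's left (+y), stops at +-0.45. Spring-centred, 1.0 N m/rad, so about 6 N at the grip for 0.4 rad.
- jog_ud (a joint): The same stick's tilt up (+) or down (-) the slope in rad, the same spring and stops; 0 is centred, as it starts (it sags down by some 0.01 rad by its own weight).
- jog_grip (a point): Middle of the jog stick's black grip (26 mm diameter, from 42 to 88 mm above the face along the stick), white cap; 66 mm from the pivot, which lies on the face, 10 mm down the slope from its middle. A rubber boot surrounds its lower 30 mm. Axes move with the stick; upright, they are those of the face (z out of it).
- estop (a joint): Emergency-stop button, 32 mm diameter, red in a yellow housing, standing 22 mm off the face, at console y = +12 mm, in the upper part of the face, between fader and stick; travel 0.006 m, 0 is not pressed. Leave alone.
- vise_mid (a point): Steel toolmaker's vise holding a copper part on a perforated plate 200 x 150 mm, 93 mm high overall, fixed on the table to the left or the right of the console. The point is in the middle of the vise, 45 mm up.
- refball_mid (a point): Centre of the white 30 mm reference ball on a post on a perforated plate 150 x 150 mm, fixed, on the other side of the console; 125 mm up.
- ring_gauge_mid (a point): Steel ring gauge lying flat, 56 mm outside, 18 mm high; bystander, loose. The point lies on its axis, 9 mm above the table.
- driver_mid (a point): Screwdriver lying down, 160 mm long, about 25 mm thick; bystander, loose. The point lies on its axis, 10 mm above the table.
- bracket_mid (a point): Machined aluminium L bracket, 60 x 40 mm, 47 mm high; bystander, loose. The point lies on its axis, 12 mm above the table.
- gauge_box_mid (a point): Wooden gauge-block box, 90 x 60 x 35 mm; bystander, loose. The point lies on its axis, 17.5 mm above the table.
- cleaner_mid (a point): Blue cleaner bottle, 56 mm diameter, 150 mm high; bystander, loose. The point lies on its axis, 75 mm above the table.
- mug_mid (a point): White mug, 80 mm diameter, 90 mm high; bystander, loose. The point lies on its axis, 45 mm above the table.

How it is judged:
By the outcome, as a careful person would: the job done as asked, in the order asked, and still so for the second after the job is handed in, with the robot touching nothing.
It also fails if it takes over 54 s, if anything falls off the work surface, if the arm or the gripper's body presses on something with over 40 N, if the wrist force passes 120 N, or if a joint passes its speed limit or range.

## Working session

There is one attempt and no reset: what is moved stays moved. The work goes in short steps, each a Python script; the robot and the scene stay as the last script left them, time stands still between calls to the robot, and variables do not carry over. Pictures are saved under pics/ and viewed, about 8 in all and at most 12, crops included, and the job is handed in when it is done.

```bash
mkdir -p pics; ls
python3 - <<'E'
from rig import bot, viewer
import cv2
for n in ("scene","top"):
    cv2.imwrite(f"pics/{n}0.png",cv2.resize(viewer.get_image(n),(800,600),interpolation=cv2.INTER_CUBIC)); c=viewer.calibration(n); print(n,c)
print(bot.read_time(),bot.read_tool_rot())
E
```

```text
pics
scene {'fx': 424.18543152781496, 'fy': 424.18543152781496, 'cx': 250.93630224620233, 'cy': 198.26165666065774, 'k1': -0.02865393777097869, 'world_to_cam': array([[-0.87755041,  0.47923183, -0.01556056,  0.49372431],
       [-0.40219153, -0.71803308,  0.56804091,  0.14572331],
       [ 0.26105029,  0.50474285,  0.82285321, -1.44056363],
       [ 0.        ,  0.        ,  0.        ,  1.        ]])}
top {'fx': 414.90197924613716, 'fy': 414.90197924613716, 'cx': 251.175152880829, 'cy': 180.28582978936075, 'k1': -0.07071978721409315, 'world_to_cam': array([[-0.01342849, -0.99989613,  0.00523541,  0.01782591],
       [ 0.99795374, -0.01307469,  0.06258907, -0.54931438],
       [-0.06251411,  0.00606517,  0.99802565, -1.27569601],
       [ 0.        ,  0.        ,  0.        ,  1.        ]])}
0.1 [-5.23475952e-01 -3.09758022e+00  1.71975610e-03]
```

View pics/scene0.png

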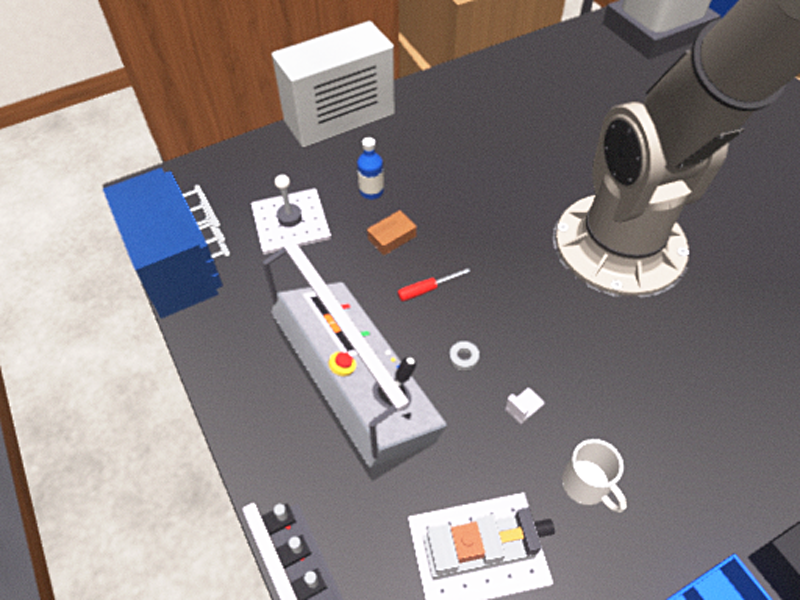

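View pics/top0.png

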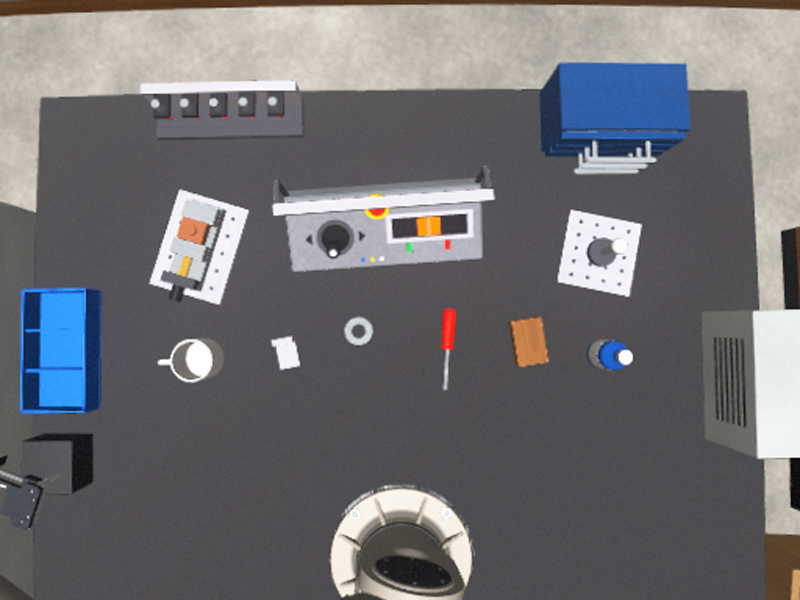

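Top view: the vise is to the left (+y, px 195,240), and the ball to the right. The green tab is at about (409,247), red at (448,244), and the fader line at about (429,226). I'll enlarge this.

Run:
```python
from rig import bot, viewer
import cv2
im=viewer.get_image("top")[105:180,170:325]
cv2.imwrite("pics/top1.png",cv2.resize(im,None,fx=5,fy=5,interpolation=cv2.INTER_CUBIC))
```

```text
(no output)
```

View pics/top1.png

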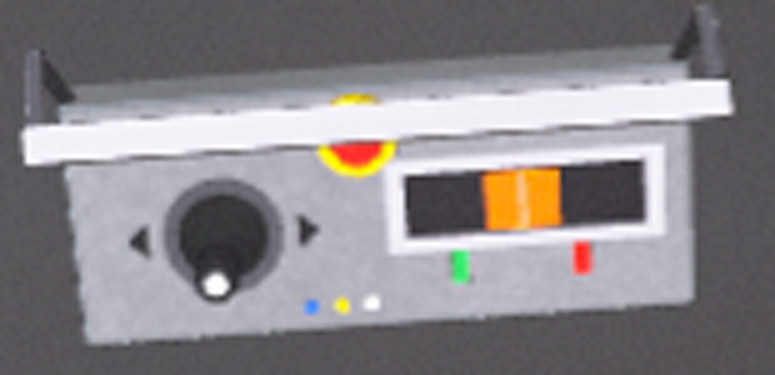

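```bash
cat > h.py <<'E'
import numpy as np
from scipy.optimize import least_squares
from scipy.spatial.transform import Rotation as R
s,c=np.sin(np.radians(25)),np.cos(np.radians(25))
def face(u,y,n): return np.array([u*c-n*s, y, .0875+u*s+n*c])
def toW(q,p): return np.array([q[0],q[1],0])+R.from_euler('z',q[2]).apply(p)
def proj(cal,P):
    p=cal["world_to_cam"]@np.append(P,1); a=np.array([p[0],-p[1]])/-p[2]
    a=a*(1+cal["k1"]*(a@a)); return np.array([cal["fx"]*a[0]+cal["cx"],cal["fy"]*a[1]+cal["cy"]])
def save(im,name,f=1):
    import cv2; cv2.imwrite(f"pics/{name}.png",cv2.resize(im,None,fx=f,fy=f,interpolation=cv2.INTER_CUBIC))
E
python3 - <<'E'
from h import *; from rig import bot,viewer
cal=viewer.calibration("top")
px={}
def m(q): # q: x,y,yaw,uf,yg,yr,yf
    return [((22,128),(.035,.186,.235)),((728,82),(.035,-.186,.235)),((25,163),(.015,.186,.219)),((732,113),(.015,-.186,.219)),
     ((88,343),face(-.075,.185,0)),((693,300),face(-.075,-.185,0)),((224,237),face(-.01,.095,.002)),
     ((460,251),face(q[3]-.029,q[4],.003)),((583,243),face(q[3]-.029,q[5],.003)),((521,199),face(q[3],q[6],.0035))]
def f(q): return np.ravel([proj(cal,toW(q,p))-(np.array(a)+.5)/5+.5-np.array([170,105]) for a,p in m(q)])
r=least_squares(f,[.85,0,0,0,-.07,-.12,-.085]); print(r.x.round(4)); print(r.fun.reshape(-1,2).round(2))
E
```

```text
[ 0.6478  0.0246  0.0574 -0.0013 -0.0443 -0.1179 -0.082 ]
[[-0.13 -0.84]
 [ 0.28 -1.45]
 [ 0.78  0.71]
 [-0.86  1.  ]
 [-0.39  0.61]
 [ 0.32  0.66]
 [-0.01 -0.56]
 [-0.   -0.05]
 [-0.01 -0.16]
 [ 0.01  0.2 ]]
```

```bash
cat >> h.py <<'E'
Q=np.array([.6478,.0246,.0574]); 
def rot(sgn=1):
    z=np.array([s,0,-c]); y=np.array([0,sgn,0.]); x=np.cross(y,z)
    return (R.from_euler('z',Q[2])*R.from_matrix(np.c_[x,y,z])).as_rotvec()
def W(u,y,n): return toW(Q,face(u,y,n))
def inv(P): # world -> face u,y,n
    d=R.from_euler('z',-Q[2]).apply(np.asarray(P)-[Q[0],Q[1],0])-[0,0,.0875]; return np.array([d[0]*c+d[2]*s,d[1],-d[0]*s+d[2]*c])
E
python3 - <<'E'
from h import *; from rig import bot,viewer
print(bot.read_joint_pos())
for sg in (1,-1):
  for p in ((0,-.075,.1),(0,-.044,.0),(-.01,.12,.15),(-.01,.15,.05)): 
    a=bot.ik(W(*p),rot(sg)); print(sg,p,None if a is None else np.round(a,2))
  a=bot.ik([.45,.2,.4],rot(sg));print(a)
E
```

```text
[-1.38549478  0.42659195  0.07386644  1.60649207 -0.03411168  1.11075799
 -0.06711664]
1 (0, -0.075, 0.1) [-0.49  0.15  0.53  2.16 -0.27  0.43  1.88]
1 (0, -0.044, 0.0) [-0.26  0.35  0.22  2.14 -0.31  0.23  1.84]
1 (-0.01, 0.12, 0.15) [-0.95  0.03  0.52  2.16  0.27  0.55  0.99]
1 (-0.01, 0.15, 0.05) [-0.76  0.27  0.33  2.15  0.24  0.35  0.95]
[-1.23617859 -0.31668964  0.35633422  2.02419314  0.46821088  1.14480765
  0.61053894]
-1 (0, -0.075, 0.1) [-0.5   0.16  0.54  2.16 -0.28  0.43 -1.26]
-1 (0, -0.044, 0.0) [-0.53  0.39  0.55  2.15 -0.78  0.28 -0.85]
-1 (-0.01, 0.12, 0.15) [-0.87  0.04  0.43  2.16  0.28  0.56 -2.16]
-1 (-0.01, 0.15, 0.05) [-1.07  0.32  0.71  2.16 -0.15  0.33 -1.82]
[-0.96481036 -0.2734424   0.15901877  2.01475062  0.37769312  1.09526816
 -2.44124489]
```

Run:
```python
from h import *; from rig import bot,viewer
bot.goto([.45,.2,.4],rot()); bot.gripper_to(0.0,20)
bot.goto(W(0,-.07,.12),rot())
print(bot.read_time(),inv(bot.read_tool_pos()),bot.read_force())
cal=viewer.calibration("wrist"); im=viewer.get_image("wrist"); save(im,"w1",1.5)
np.save("w1.npy",cal,allow_pickle=True)
for p in [(0,-.082,.0035),(-.029,-.0443,.003),(-.029,-.1179,.003)]: print(proj(cal,W(*p))*1.5)
```

```text
5.075 [ 1.64869592e-06 -6.90683385e-02  1.19906176e-01] [ 0.49963597  0.44786204 -0.41501768]
[361.89688836 285.14577962]
[413.93682258 246.08386382]
[311.71079767 246.048635  ]
```

View pics/w1.png

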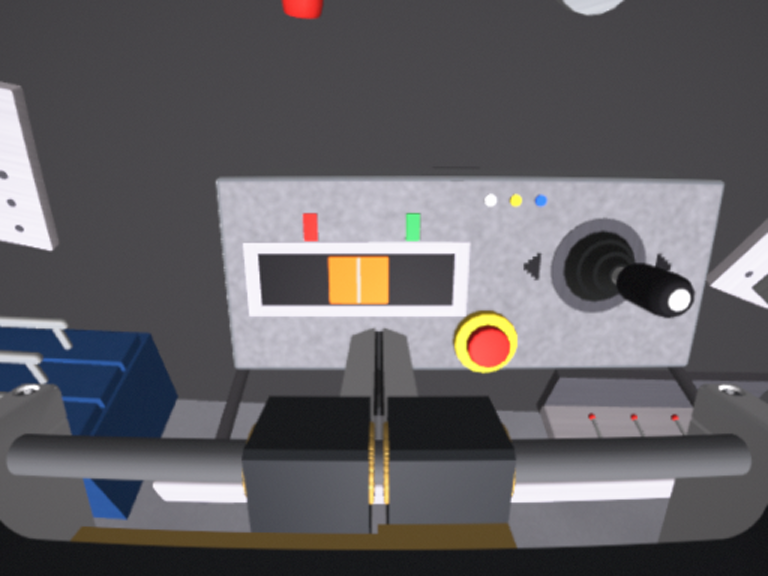

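Wrist view: fader line at (359,280), green tab's upper edge at (413,241), red at (311,241), face corners (217,180), (722,182), (692,366), (237,368). I'll refit the pose from these.

Run:
```python
from h import *
cal=np.load("w1.npy",allow_pickle=True).item()
def m(q): return [((217,180),face(-.075,-.185,0)),((722,182),face(-.075,.185,0)),((692,366),face(.075,.185,0)),((237,368),face(.075,-.185,0)),
 ((599,265),face(-.01,.095,.002)),((413,241),face(q[3]-.029,q[4],.003)),((311,241),face(q[3]-.029,q[5],.003)),((359,280),face(q[3],q[6],.0035))]
def f(q): return np.ravel([proj(cal,toW(q,p)+[0,0,q[7]])-(np.array(a)+.5)/1.5+.5 for a,p in m(q)])
for fz in (0,1):
    g=(lambda q:f(q)) if fz else (lambda q:f(np.append(q[:7],0)))
    r=least_squares(g,[.648,.025,.057,0,-.044,-.118,-.082,0]); print(r.x.round(4)); print(r.fun.reshape(-1,2).round(2).tolist())
```

```text
[ 0.6451  0.0237  0.0642 -0.0021 -0.0444 -0.1173 -0.0834  0.    ]
[[-2.69, -0.52], [5.01, -1.29], [-0.77, 2.46], [-2.2, 3.74], [0.83, 2.32], [-0.0, -0.28], [0.0, 0.08], [0.0, 0.21]]
[ 0.6472  0.0251  0.0654 -0.0009 -0.0452 -0.1196 -0.085  -0.0053]
[[0.54, -0.63], [2.08, -1.79], [-2.83, 0.07], [0.54, 1.5], [-0.59, 0.92], [-0.0, -0.16], [0.0, 0.28], [-0.0, -0.13]]
```

```bash
sed -i 's/^Q=.*/Q=np.array([.6468,.0248,.063])/' h.py
python3 - <<'E'
from h import *; from rig import bot,viewer
cal=viewer.calibration("wrist"); M=np.linalg.inv(cal["world_to_cam"]); print("cam",inv(M[:3,3]))
N=W(0,0,1)-W(0,0,0); Y=W(0,1,0)-W(0,0,0)
u0,y0=-.001,-.084
bot.goto(W(u0,y0,.03),rot()); f0=bot.read_force()
hit=bot.move_linear(W(u0,y0,-.012),feed=.02,max_force=7)
p=inv(bot.read_tool_pos()); F=bot.read_force()-f0; print(hit,p,"Fn",F@N,"Fy",F@Y,bot.read_time())
if hit:
    for i in range(1,5):
        bot.move_linear(W(p[0],p[1]+.036*i/4,p[2]),feed=.03)
        F=bot.read_force()-f0; print(inv(bot.read_tool_pos()),"Fn",F@N,"Fy",F@Y)
    im=viewer.get_image("wrist"); save(im[100:300,130:400],"w2",2.8)
print(bot.read_time())
E
```

```text
cam [-0.07851766 -0.06955057  0.29757585]
True [-0.00102637 -0.08448271  0.00459278] Fn 17.495977606042555 Fy 2.5623850445047567 7.1667
[-0.00097773 -0.07537522  0.00468413] Fn 10.918992685089666 Fy 1.470833365057907
[-0.00093257 -0.0661681   0.00466929] Fn 10.765707347761966 Fy 2.3108689393882025
[-0.0009294  -0.05695574  0.00463851] Fn 10.875537580573726 Fy 2.5792489412191326
[-0.00086624 -0.04783829  0.00463953] Fn 10.995745388289299 Fy 1.764587076147318
9.0
```

View pics/w2.png

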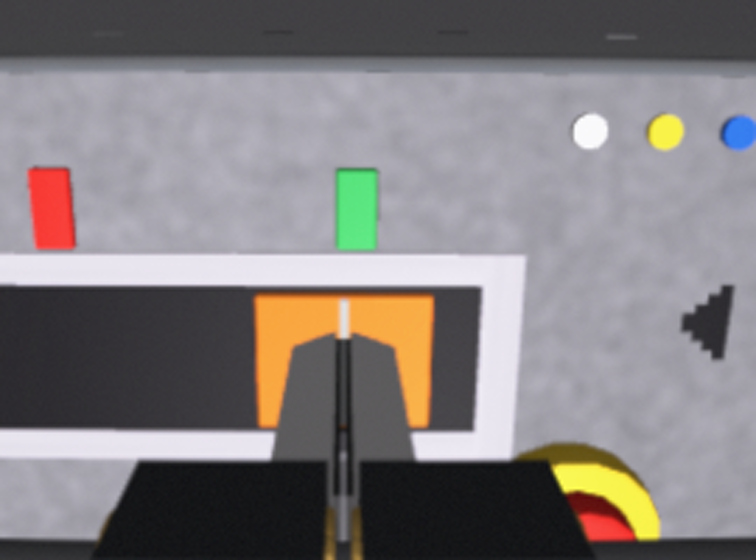

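The line is at x≈344 and the tab's middle at x≈357, at 4.05 px/mm, so 3.2 mm are left.

Run:
```python
from h import *; from rig import bot,viewer
p=inv(bot.read_tool_pos()); print(p)
bot.move_linear(W(p[0],p[1]+.0032,p[2]),feed=.02); p=inv(bot.read_tool_pos()); print(p)
bot.move_linear(W(p[0],p[1],.12),feed=.12)
print(bot.read_time(),bot.read_force())
save(viewer.get_image("wrist")[100:270,130:450],"w3",2.5)
```

```text
[-0.00086849 -0.04783694  0.00463645]
[-0.00085668 -0.04422718  0.0046522 ]
10.4583 [ 0.26292912 -0.09208405 -0.00988322]
```

View pics/w3.png

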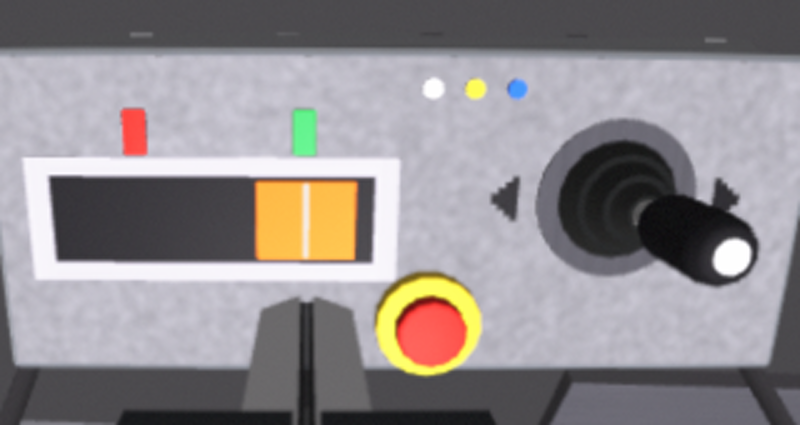

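Run:
```python
from h import *; from rig import bot,viewer; import cv2
im=cv2.imread("pics/w3.png").astype(int); b,g,r=im[...,0],im[...,1],im[...,2]
t=(g>r+60)&(g>b+40)&(np.arange(425)[:,None]<165); print("tab",[x.mean() for x in np.nonzero(t)])
t2=t.copy(); t2[:140]=0; print("tab low",np.nonzero(t2)[1].mean())
l=(b>120); l[:190]=0;l[250:]=0;l[:,:275]=0;l[:,335:]=0; print("line",np.nonzero(l)[1].mean(),l.sum())
bot.goto(W(-.011,.095,.15),rot()); bot.gripper_to(.085)
print(inv(bot.read_tool_pos()),bot.read_opening(),bot.read_time())
cal=viewer.calibration("wrist"); save(viewer.get_image("wrist"),"w4",1.5)
for q in [(-.01,.095,0),(-.0105,.095,.09)]: print(proj(cal,W(*q))*1.5)
```

```text
tab [np.float64(131.89953488372092), np.float64(304.1162790697674)]
tab low 304.02493074792244
line 305.5 480
[-0.01101402  0.09498075  0.14998884] 0.08492844993227426 12.8417
[379.49438215 275.6005954 ]
[379.9341134  310.13262346]
```

View pics/w4.png

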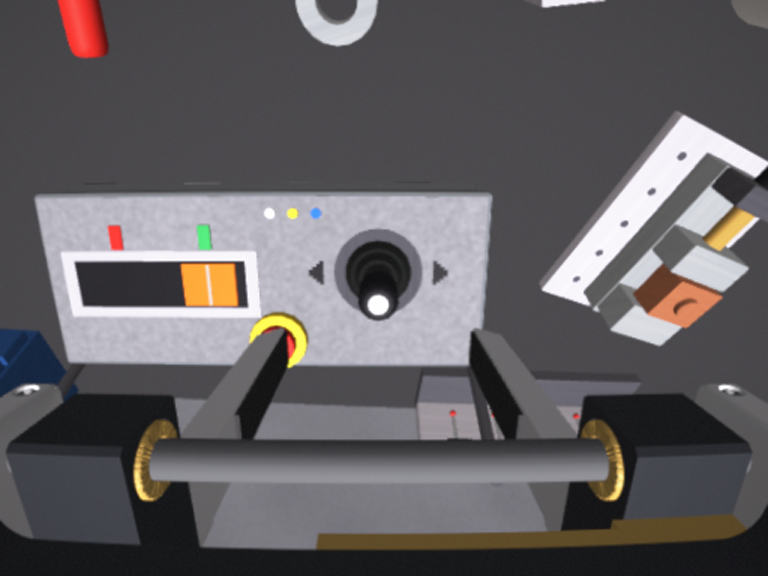

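Run:
```python
from h import *; from rig import bot,viewer
Y=W(0,1,0)-W(0,0,0);N=W(0,0,1)-W(0,0,0);U=W(1,0,0)-W(0,0,0)
n=.057; u=-.0105
bot.move_linear(W(u,.095,n),feed=.08,max_force=6); bot.wait(.2); f0=bot.read_force(); op=bot.read_opening()/2
print(inv(bot.read_tool_pos()),op)
hit=bot.move_linear(W(u,.135,n),feed=.03,max_force=1.0); yc=inv(bot.read_tool_pos())[1]; print("contact",hit,yc)
for y in (.130,.136,.141,.144):
    bot.move_linear(W(u,y,n),feed=.03); bot.wait(.1); F=bot.read_force()-f0; p=inv(bot.read_tool_pos())
    print(p,"Fy,u,n",np.round([F@Y,F@U,F@N],2),bot.read_time(),bot.read_opening())
save(viewer.get_image("wrist"),"w5",1.5)
```

```text
[-0.01034568  0.0952952   0.05728097] 0.04250423456973061
contact True 0.12662394574949892
[-0.01056985  0.12979586  0.05697367] Fy,u,n [-1.77 -0.47  2.42] 15.7667 0.08495288450171644
[-0.01052842  0.13589567  0.05700243] Fy,u,n [-4.08  0.12  4.36] 16.2167 0.08484035465923023
[-0.01053923  0.14070436  0.05698425] Fy,u,n [-5.69  0.32  2.61] 16.6333 0.08496361337901301
[-0.01066906  0.14361118  0.05693899] Fy,u,n [-6.1  -0.09 -0.16] 16.9833 0.08531733357985387
```

View pics/w5.png

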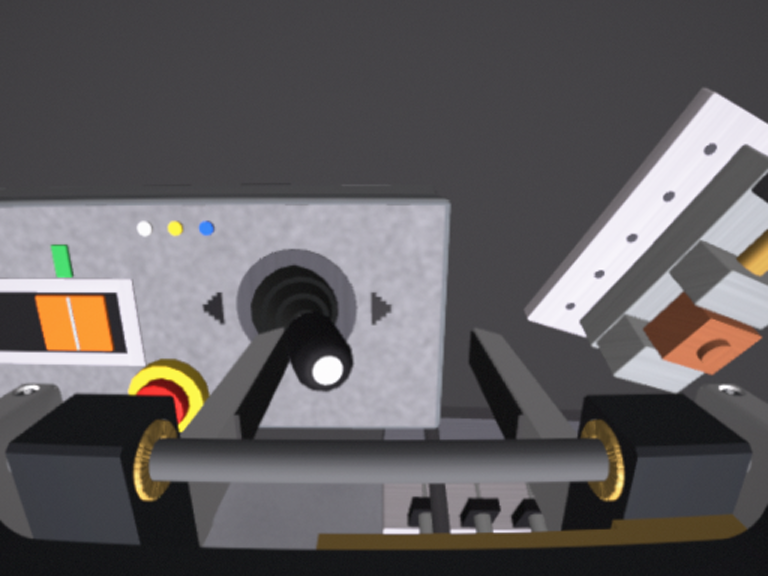

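Run:
```python
from h import *; from rig import bot,viewer
Y=W(0,1,0)-W(0,0,0);N=W(0,0,1)-W(0,0,0);U=W(1,0,0)-W(0,0,0)
n=.057; u=-.0105
cal=viewer.calibration("wrist")
def cap(l,a,v): return W(-.01+l*np.sin(v),.095+l*np.sin(a)*np.cos(v),l*np.cos(a)*np.cos(v))
for l in (.088,.092):
    r=least_squares(lambda q:proj(cal,cap(l,*q))-np.array([327.5,370.5])/1.5+.5,[.3,0]); print("tilt lr,ud",r.x)
f0=bot.read_force()
for y in (.1455,.147,.1485):
    bot.move_linear(W(u,y,n),feed=.02); bot.wait(.1); F=bot.read_force()-f0
    print(inv(bot.read_tool_pos()),"dF",np.round([F@Y,F@U,F@N],2),bot.read_time())
    if F@Y<-5: break
cal=viewer.calibration("wrist"); np.save("w6.npy",cal,allow_pickle=True)
save(viewer.get_image("wrist")[180:290,60:330],"w6",2.9)
```

```text
tilt lr,ud [ 0.31059838 -0.04438742]
tilt lr,ud [ 0.30313624 -0.06383944]
[-0.01072338  0.14498365  0.05690054] dF [-1.51  1.18 -2.33] 17.3833
[-0.01076707  0.14631593  0.05687762] dF [-1.45  0.56 -3.96] 17.7333
[-0.01077231  0.14775622  0.05686885] dF [-3.29 -0.5  -3.25] 18.0833
```

View pics/w6.png

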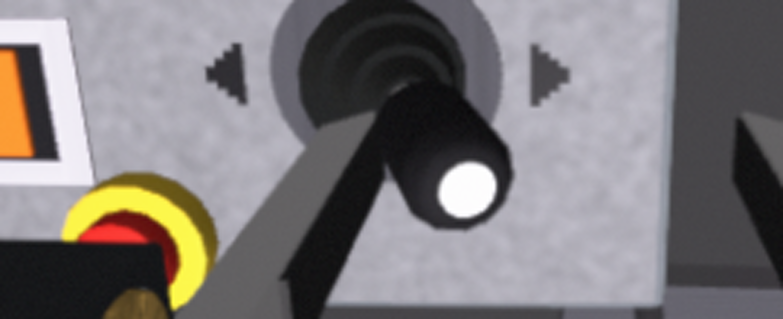

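Run:
```python
from h import *
cal=np.load("w6.npy",allow_pickle=True).item()
def cap(l,a,v): return W(-.01+l*np.sin(v),.095+l*np.sin(a)*np.cos(v),l*np.cos(a)*np.cos(v))
o=np.array([60,180])+(np.array([467,189])+.5)/2.9-.5
for off in ([0,0],[2,4]):
  for l in (.088,.092):
    r=least_squares(lambda q:proj(cal,cap(l,*q))-o-off,[.3,0]); print(off,"tilt lr,ud",r.x)
```

```text
[0, 0] tilt lr,ud [ 0.37938073 -0.04743468]
[0, 0] tilt lr,ud [ 0.36839168 -0.06678649]
[2, 4] tilt lr,ud [ 0.39244661 -0.01481057]
[2, 4] tilt lr,ud [ 0.38038826 -0.03676015]
```

Run:
```python
from h import *; from rig import bot,viewer
Y=W(0,1,0)-W(0,0,0)
n=.057; u=-.0105
f0=bot.read_force()
print("stop",bot.move_linear(W(u,.1505,n),feed=.02,max_force=9))
t0=bot.read_time()
for i in range(3): bot.wait(.85); print(inv(bot.read_tool_pos())[1],(bot.read_force()-f0)@Y, bot.read_time()-t0)
cal=viewer.calibration("wrist"); np.save("w7.npy",cal,allow_pickle=True); im=viewer.get_image("wrist")
save(im,"w7",1.5); g=im[180:290,60:330]
import cv2
m=(im.min(2)>215).astype(np.uint8); k,_,st,ce=cv2.connectedComponentsWithStats(m)
def cap(l,a,v): return W(-.01+l*np.sin(v),.095+l*np.sin(a)*np.cos(v),l*np.cos(a)*np.cos(v))
for i in range(1,k):
    if st[i,4]>100 and 170<ce[i][0]<300 and 200<ce[i][1]<290:
        print(ce[i],st[i,4],[least_squares(lambda q:proj(cal,cap(.09,*q))-ce[i]-o,[.3,0]).x.round(3) for o in (np.zeros(2),np.array([2,4]))])
```

```text
stop False
0.14961540821066494 -1.816832558757551 0.8500000000000014
0.1495872824921901 -0.9338118508366606 1.7000000000000028
0.14958236776121778 -0.3490093062656192 2.5500000000000007
[221.73664122 244.45801527] 262 [array([ 0.402, -0.055]), array([ 0.415, -0.023])]
```

Tilt is about 0.40–0.42. I'll go 1.5 mm further for margin, hold again, then release slowly.

Run:
```python
from h import *; from rig import bot,viewer
Y=W(0,1,0)-W(0,0,0)
n=.057; u=-.0105
f0=bot.read_force()
print("stop",bot.move_linear(W(u,.152,n),feed=.02,max_force=9)); bot.wait(2.4)
print(inv(bot.read_tool_pos()),(bot.read_force()-f0)@Y)
bot.move_linear(W(u,.120,n),feed=.025); bot.move_linear(W(u,.097,n),feed=.04); bot.wait(.5)
bot.move_linear(W(u,.097,.16),feed=.08)
bot.wait(.5); print(bot.read_time(),bot.read_force())
save(viewer.get_image("wrist"),"w8",1.5)
```

```text
stop False
[-0.01081493  0.15099294  0.05685611] 0.031156313530387753
28.225 [-0.89183553  0.46165312  0.17958836]
```

View pics/w8.png

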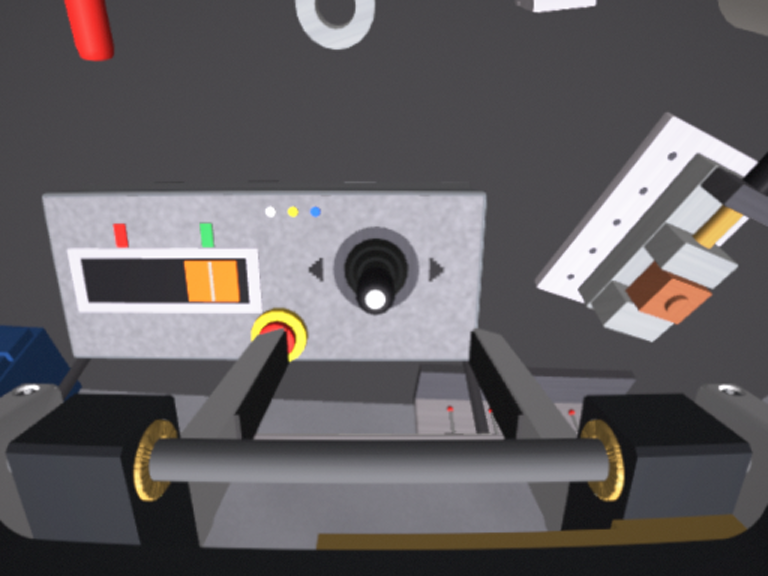

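The stick is back upright (cap at 375,299) and the fader line is still at the green tab (line ~211, tab ~207, lines converging the same way as before). The tool is clear, so I'm handing in.

Run:
```python
from h import *; from rig import bot
bot.move_linear(W(-.03,.097,.21),feed=.1); print(bot.read_time()); bot.sign_off()
```

```text
28.9583
the job is handed in; nothing more can be done
```

The job is done and handed in at 29 s of the 54 s allowed; `bot.sign_off()` gives no verdict.

- **Fader:** I pressed it square to the face and dragged it about 39 mm to the left. The white line ended about 0.6 mm from the middle of the green tab by image measurement. The press peaked at about 17 N on first touch, just over the suggested 5 to 15 N, then ran at about 11 N. I lifted the tool off before going to the stick. In the last picture, taken after releasing the stick, the line was still at the tab.
- **Jog stick:** The vise stands on the left (+y), so I pushed the stick that way.
    - I held it for 2.55 s at about 0.40–0.42 rad, then 1.4 mm further (by geometry about 0.43 rad) for another 2.4 s.
    - The stop is at 0.45 rad, and I did not feel it.
    - I backed off slowly, and the last picture shows the stick upright again with the tool clear of it.
- **Bystanders and emergency stop:** I did not go near either, and the last pictures showed nothing moved.

**Less certain:**
- The tilt figures from the camera and from geometry differed by about 0.02 rad.
- The camera also suggested 0.02–0.05 rad of down-slope tilt during the push. That is about its own error, because it also put the cap a few pixels off with the stick upright.
- The force readings were noisy, by a newton or so.

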